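Hold the hidden bolt head while the nut runs up

TASK

A nut runner is slowly turning the nut on one of the two bolts through the engine-mount bracket, but the bolt just spins along with it. Pick up the square bar lying across the gap above that bolt and lay it flat in the parts tray without dropping it, then reach down into the gap behind the bracket, grip the head of the spinning bolt between both fingers and hold it from turning until the nut has run up tight (8 to 10 seconds of holding). Finish while still gripping the bolt head and holding it still, and leave the other things on the bench where they are.

Things in the scene. Friction and masses are not known exactly. Their poses are not given: they have to be found in the camera images.
- engine: Fixed engine on a base plate (400 x 240 x 12 mm): upright steel bracket plate (8 mm thick, 220 wide, top 95 above the bench), then an open-topped gap 55 mm wide, then an aluminium crankcase block (200 wide, top 95; finned stubs to 155 mm either side). Origin at bench level under the middle of the bracket's back face; x from bracket to block, y along the bracket. Bolts at y = +50 and -50 mm.
- runner: Fixed grey cylindrical nut runner (54 mm diameter, 115 long, top 92 above the bench) in line with the spinning bolt, in front of the bracket on the robot's side; on the left or the right bolt. Origin at bench level below the bolt axis, on the bracket's back face; axes as the engine's.
- bolt: Spinning steel hexagon head in the gap, 27 mm across flats, 16 thick. Origin at its centre: 22 mm behind the bracket, 65 above the bench. x along its level axis, bracket to block; it turns about x at 0.6 rad/s until held, resisting at most 0.15 N m. At turn zero two flats face +y and -y. Gripped from above by fingers closing along the bracket, it turns itself until two flats lie on the pads.
- thread (a joint): How far the nut has run up the thread, rad: starts between 0 and 0.6, grows only while the bolt head is held from turning (about 0.36 rad/s, so 6 to 7.5 s), stops at 2.6 when the nut is tight. It stays where it is if the bolt is let go.
- tight_bolt: The other bolt, same head and size in the gap behind the bracket, with a plain nut and no runner; already tight, never moves. Origin at bench level below its axis, on the bracket's back face, 100 mm to the side of the runner's.
- bar: Loose square aluminium bar, 150 x 20 x 20 mm, about 0.16 kg, lying across the gap from bracket top to block top above the spinning bolt, roughly along the engine's x. Origin at the centre of its underside (95 mm above the bench at the start); x along its length, z up.
- tray: Fixed open steel parts tray, 250 (x) x 170 (y) mm, 35 mm high, walls 4 mm, inner floor about 4 mm above the bench; right of the engine. Origin at the centre of its underside.
- socket: Bystander: steel socket, 30 mm diameter, 45 mm high, standing on the crankcase block. Origin centre of underside.
- wrench: Bystander: spanner lying on the bench left of the engine, long axis x.
- screwdriver: Bystander: screwdriver lying left of the engine.
- filter: Bystander: white oil filter can, 72 mm diameter, 85 mm high, at the left. Origin centre of underside.
- piston: Bystander: aluminium piston, 72 mm diameter, 54 mm high, at the left. Origin centre of underside.
- bearing: Bystander: steel bearing ring, 62 mm diameter, 16 mm high, beyond the tray. Origin centre of underside.
- mug: Bystander: white mug, 80 mm diameter, 90 mm high, beyond the tray. Origin centre of underside.
There are look-alikes about, which are no part of the job. Of the things shaped like the bar, the aluminium one is meant.

How it is judged:
On the way, in this order (a step that is already met when the one before it is completed fails the run):
1. the bar lies flat in the parts tray, let go and at rest (x of bar in the frame of tray between -0.12 and 0.12 m and y of bar in the frame of tray between -0.08 and 0.08 m and height (world z) of bar below 0.03 m and angle between bar's own x axis and vertical above 1.47 rad and contact force between the fingers and bar below 0.1 N and linear speed of bar below 0.03 m/s), for 0.2 s.
2. the head of the spinning bolt is gripped and kept from turning (contact force between the fingers and bolt above 8 N and distance between the grasp point and bolt below 0.03 m and angular speed of bolt below 0.05 rad/s), for 0.5 s.
3. the nut has run up tight while the bolt head is held (all of step 2 and value of joint thread above 2.5 rad), for 0.2 s.
At the end, for the whole second after the job is handed in: The nut is tight (thread above 2.5 rad); the fingers still grip the bolt head (more than 8 N, grasp point within 30 mm of the head's centre) and it does not turn (under 0.05 rad/s); the bar lies flat within the tray, let go and at rest (all of step 1 and all of step 3); the arm keeps its last pose, push and grip.
It fails at once if the bar is dropped (falls freely faster than 0.7 m/s) (contact force between the fingers and bar below 0.05 N and linear speed of bar above 0.7 m/s).
It fails at once if another thing on the bench is moved by more than 30 mm (distance of any of socket, wrench, screwdriver, filter, piston, bearing, mug from where it was at the start of the episode above 0.03 m).
It also fails if it takes over 67 s, if anything falls off the work surface, if the arm or the gripper's body presses on something with over 40 N, if the wrist force passes 120 N, or if a joint passes its speed limit or range.

ROBOT

A 7-joint arm with a two-finger parallel gripper is mounted at the origin on the work surface. World frame = base frame: x ahead of the robot, y to its left, z up, the work surface at z = 0. Lengths are in m, angles in rad, forces in N, time in s.
With the tool pointing down it reaches from about 0.35 to 0.775 m from the base axis. Payload 3.1 kg.
Tool frame: the origin (TCP) lies at the very end of the fingers, on their centre line; the grasp point (between the pads) lies behind it (ctrl.hold_point_z is the z of the grasp point in the tool frame, in m); z points along the fingers, y is the line along which they close (so a half turn about z gives the same grasp; the last joint's range is limited). The gripper opens to 85 mm and grips with 20 to 120 N. Pads are 22 mm wide; open, the fingers measure 114 mm over their backs; the gripper's body (76 mm by 85 mm) begins 54 mm behind the grasp point. The pads swing forward as they close: fully open they stand 13 mm farther back than shut.
Start: joints at [1.172, 0.311, 0.014, 1.512, -0.004, 1.319, -0.027], TCP at [0.192, -0.515, 0.231] pointing down, gripper open.
Joint ranges: [-2.7, 2.7], [-0.3, 1.91], [-1.27, 1.3], [0.12, 2.57], [-1.44, 4.58], [0.2, 2.03], [-3.05, 3.05]. Speed limits (rad/s): [2.79, 2.79, 3.14, 3.14, 3.14, 3.14, 3.14].

INTERFACE

Orientations are given as a 3x3 rotation matrix whose columns are the frame's x, y, z axes.
In Python, from bench import ctrl, capture, calibration gives the robot as it stands.
- The arm moves only by the tool carry_out, never from a script. Its argument "plan" is a list of rows, each an object of numbers: "tx", "ty", "tz": the shift along the tool's x, y, z in mm; "wx", "wy", "wz": the turn, a rotation vector about the tool's x, y, z in degrees. In form: [{"tx": .., "ty": .., "tz": .., "wx": .., "wy": .., "wz": ..}, ...]. A call has 1 to 20 rows; each row is the pose to reach, as a shift and turn from the pose commanded when the call began, along the tool's axes at that moment; what a row does not reach only later rows make up. A row lasts 1/8 s, in which the tool goes at most 62.5 mm and 10.7 degrees, less where a joint would pass 70% of its speed; a pose out of reach is approached as far as the arm can. A call with a gripper value outside its range is refused whole. "claw" is the finger opening in mm, from 0 to 85.4, set as the call begins (left out, the last holds). The fingers move at their own pace and stop on an object; the grip force is fixed at half the most. Time passes only in rows, so rows that repeat a pose let the fingers close. It gives the time, the measured TCP pose, the force, the opening and the grip force at its end, in the units of the state.
- ctrl.sense(): the state, without advancing time (a new reading comes with each control period).
- capture(name): name is "scene" or "top" or "wrist"; returns the picture (480x640x3 uint8, red, green, blue); there is no depth.
- calibration(name): a dict with "camera_matrix" (3x3 intrinsics, pixels), "R" (3x3) and "t" (3): a world point X has camera coordinates R X + t; the wrist camera has in their place "mount" (4x4, takes a point from camera to tool coordinates, whose origin is the TCP and whose axes are the flange's). Camera axes: x right, y down, z forward; pixel columns grow to the right and rows downward; lengths in m; the calibration is good to about 2 mm. The wrist camera is an equidistant fisheye: a pixel r from the principal point sees the ray r / f radians off the axis. A picture is of the moment at which its call begins: read the wrist's pose just before it. calibration takes no time and is no camera call.
- ctrl.finish_job(): hands the job in; it is judged then, once.
The state is a dict: "time": time; "q": joint angles; "joint_velocities": joint speeds; "joint_torque": joint torques, N m; "tcp_pos": TCP position; "tool_rot": TCP orientation; "wrist_force": force on the tool from outside, world axes, zero at the start; "moment": the same for the moment, N m; "grip_width": opening from 0.0 (shut) to 1.0 (fully open); "grip_force": force on a finger pad.
Only numpy, scipy, OpenCV 4.12 (cv2) and the standard library are available. Lean on these libraries where they do the work, as an engineer would, in place of code of your own. Each camera call takes 0.05 s, during which the arm holds its last target. There are 200 camera calls.

## Working session

There is one attempt and no reset: what is moved stays moved. The work goes in short steps, Python scripts to look and compute and a tool call to move; the robot and the scene stay as the last step left them, time stands still between calls to the robot, and variables do not carry over. Pictures are saved under pics/ and viewed, at most 10 in all, crops included, and the job is handed in when it is done.

Besides the shell and the picture viewer there is one more tool, called after "Emit:" in YAML: its name, and indented under it one key for each argument. carry_out: Moves the arm, as the interface text tells. Its arguments: {"type":"object","properties":{"plan":{"type":"array","items":{"type":"object","properties":{"tx":{"type":"number"},"ty":{"type":"number"},"tz":{"type":"number"},"wx":{"type":"number"},"wy":{"type":"number"},"wz":{"type":"number"}}}},"claw":{"type":"number"}},"required":["plan"]}

```bash
mkdir -p pics; ls
python3 - <<'E'
from bench import ctrl,capture,calibration
import cv2,numpy as np
np.set_printoptions(precision=4,suppress=True)
s=ctrl.sense();print(s['time'],s['tcp_pos'],s['tool_rot'],ctrl.hold_point_z,s['grip_width'])
for n in('scene','top'):
    cv2.imwrite(f'pics/{n}0.png',capture(n)[:,:,::-1]);print(calibration(n))
print(calibration('wrist'))
E
```

```text
pics
0.0 [ 0.1919 -0.5147  0.2302] [[ 0.937   0.3493 -0.0009]
 [ 0.3493 -0.937   0.0022]
 [-0.0001 -0.0024 -1.    ]] -0.0187 1.0002856160600488
{'camera_matrix': array([[518.983 ,   0.    , 310.7713],
       [  0.    , 518.983 , 239.1129],
       [  0.    ,   0.    ,   1.    ]]), 'R': array([[-0.841 ,  0.541 , -0.0093],
       [ 0.4498,  0.6894, -0.5679],
       [-0.3008, -0.4818, -0.8231]]), 't': array([ 0.3546, -0.1518,  1.4683])}
{'camera_matrix': array([[439.4244,   0.    , 323.2927],
       [  0.    , 439.4244, 237.4607],
       [  0.    ,   0.    ,   1.    ]]), 'R': array([[-0.0215, -0.9998, -0.0038],
       [-0.9894,  0.0218, -0.1439],
       [ 0.144 ,  0.0007, -0.9896]]), 't': array([0.0463, 0.4462, 1.1523])}
{'camera_matrix': array([[371.6483,   0.    , 317.6142],
       [  0.    , 371.6483, 233.7426],
       [  0.    ,   0.    ,   1.    ]]), 'mount': array([[ 0.0006, -0.9617, -0.2741,  0.0683],
       [ 1.    ,  0.0006,  0.0001, -0.0006],
       [ 0.    , -0.2741,  0.9617, -0.1417],
       [ 0.    ,  0.    ,  0.    ,  1.    ]])}
```

View pics/top0.png

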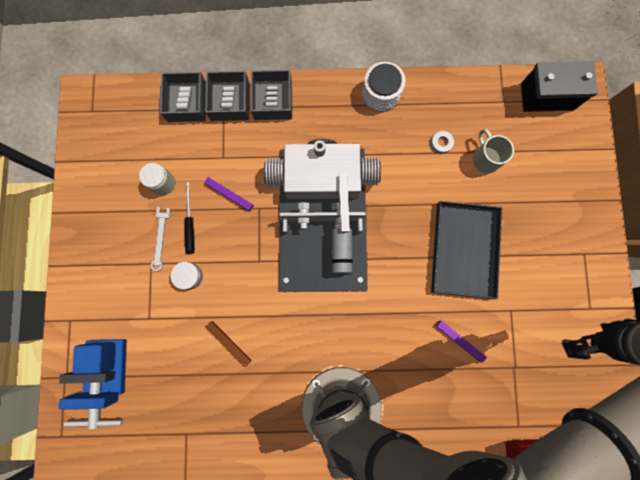

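View pics/scene0.png

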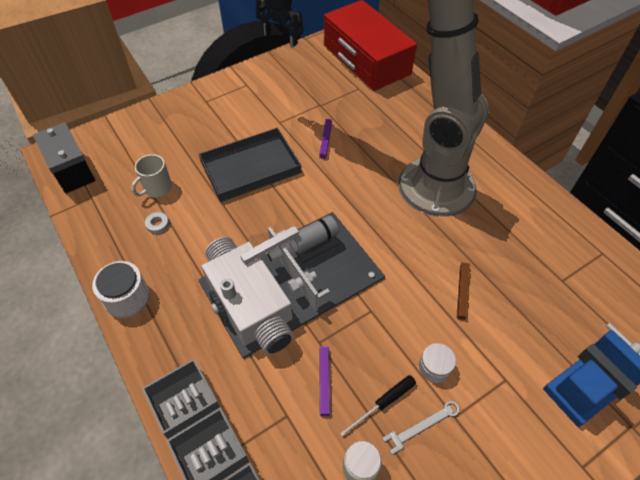

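The top view shows the aluminium bar at about (343,203), lying over the right-hand bolt with the runner below it at (343,250). The tray is at (467,250). Look-alikes are the purple bars at (228,194) and (461,340) and the brown bar at (228,342). I choose the grey one on the engine and check it in a close crop.

```bash
cat > h.py <<'E'
import numpy as np,cv2
from bench import ctrl,capture,calibration
np.set_printoptions(precision=4,suppress=True)
def ray(n,uv,z):
    c=calibration(n);K,R,t=c['camera_matrix'],c['R'],c['t']
    d=R.T@np.linalg.solve(K,[uv[0],uv[1],1.]);o=-R.T@t
    return o+d*(z-o[2])/d[2]
def wray(uv,z,p,T):
    c=calibration('wrist');K,M=c['camera_matrix'],c['mount']
    a=np.array([uv[0]-K[0,2],uv[1]-K[1,2]])/K[0,0];r=np.linalg.norm(a)
    d=np.r_[np.sin(r)*a/r,np.cos(r)];d=T@M[:3,:3]@d;o=p+T@M[:3,3]
    return o+d*(z-o[2])/d[2]
E
python3 - <<'E'
from h import *
im=cv2.imread('pics/top0.png');c=im[130:300,260:510];cv2.imwrite('pics/c1.png',cv2.resize(c,None,fx=3.2,fy=3.2,interpolation=cv2.INTER_CUBIC))
for uv,z in[((340,178),.115),((349,178),.115),((339,229),.115),((348,229),.115),((438,203),.035),((501,208),.035),((496,298),.035),((432,292),.035)]:print(uv,ray('top',uv,z))
E
```

```text
(340, 178) [ 0.5877 -0.0094  0.115 ]
(349, 178) [ 0.5871 -0.0324  0.115 ]
(339, 229) [ 0.4557 -0.0034  0.115 ]
(348, 229) [ 0.4552 -0.026   0.115 ]
(438, 203) [ 0.5345 -0.2771  0.035 ]
(501, 208) [ 0.5168 -0.4469  0.035 ]
(496, 298) [ 0.2756 -0.4146  0.035 ]
(432, 292) [ 0.2949 -0.2471  0.035 ]
```

View pics/c1.png

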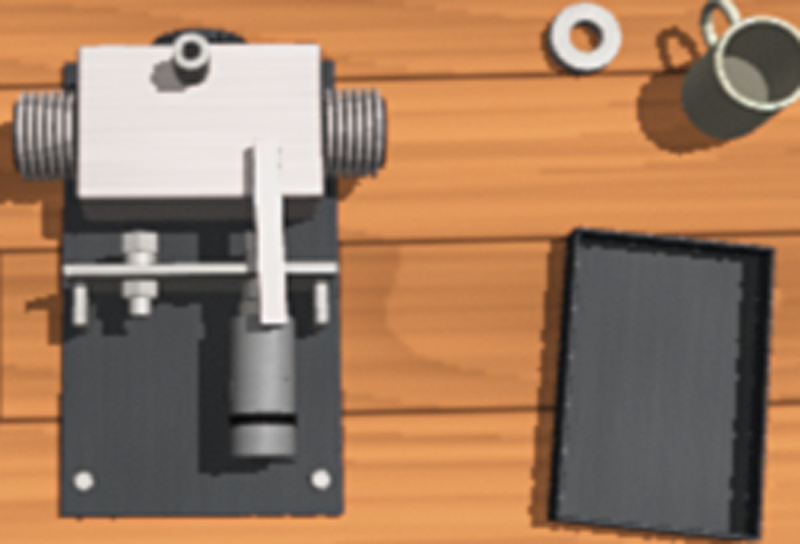

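Run:
```python
from h import *
f=lambda u,v:(260+(u+.5)/3.2-.5,130+(v+.5)/3.2-.5)
P=lambda u,v,z:ray('top',f(u,v),z)
a,b=P(266.5,140,.115),P(275.5,322,.115);d=a-b
print('bar',a,b,(a+b)/2,np.linalg.norm(d),np.degrees(np.arctan2(d[1],d[0])))
l,r=P(63,265,.095),P(337,265,.095);d=l-r
print('bracket back top',l,r,np.linalg.norm(d),np.degrees(np.arctan2(-d[0],d[1])),'mid',(l+r)/2)
l,r=P(78,197,.095),P(322,197,.095);print('block front',l,r,np.linalg.norm(l-r))
print('socket',P(191,48,.14),'head tight',P(140,236,.0785), 'runner',P(262,385,.092),P(264,445,.092))
t=[P(572,230,.035),P(774,247,.035),P(759,540,.035),P(550,520,.035)];print(t,np.mean(t,0))
s=ctrl.sense();T=s['tool_rot'];print(s['tcp_pos'])
th=np.degrees(np.arctan2(T[1,0],T[0,0]));print('tool x yaw',th)
```

```text
bar [ 0.5996 -0.0173  0.115 ] [ 0.452  -0.0202  0.115 ] [ 0.5258 -0.0187  0.115 ] 0.1475934115197978 1.1434474258232499
bracket back top [0.5055 0.1483 0.095 ] [ 0.5006 -0.072   0.095 ] 0.22033064145319878 -1.2754410575941828 mid [0.503  0.0381 0.095 ]
block front [0.5613 0.1357 0.095 ] [ 0.5569 -0.0618  0.095 ] 0.19760813974420177
socket [0.6685 0.0414 0.14  ] head tight [0.5317 0.0867 0.0785] runner [ 0.4052 -0.0092  0.092 ] [ 0.3574 -0.0095  0.092 ]
[array([ 0.5385, -0.2785,  0.035 ]), array([ 0.52  , -0.4486,  0.035 ]), array([ 0.2745, -0.4167,  0.035 ]), array([ 0.2946, -0.2459,  0.035 ])] [ 0.4069 -0.3474  0.035 ]
[ 0.1919 -0.5148  0.2303]
tool x yaw 20.44576507603718
```

Emit:
carry_out:
  plan:
    - {"tx": 60, "ty": -42, "wz": 4}
    - {"tx": 115, "ty": -82, "wz": 9}
    - {"tx": 165, "ty": -117, "wz": 14}
    - {"tx": 215, "ty": -152, "wz": 19.4}
    - {"tx": 265, "ty": -187, "wz": 19.4}
    - {"tx": 315, "ty": -223, "wz": 19.4}
    - {"tx": 365, "ty": -258, "tz": 5, "wz": 19.4}
    - {"tx": 415, "ty": -294, "tz": 10, "wz": 19.4}
    - {"tx": 460, "ty": -326, "tz": 15, "wz": 19.4}
    - {"tx": 485, "ty": -343, "tz": 20, "wz": 19.4}
    - {"tx": 490, "ty": -347, "tz": 20, "wz": 19.4}
    - {"tx": 490, "ty": -347, "tz": 20, "wz": 19.4}
    - {"tx": 490, "ty": -347, "tz": 20, "wz": 19.4}
  claw: 85

```text
schema error: expected keys tx, ty, tz, wx, wy, wz
```

Run:
```python
from h import *
s=ctrl.sense();print(s['time'],s['tcp_pos'],s['tool_rot']);np.savez('w1.npz',p=s['tcp_pos'],T=s['tool_rot'])
cv2.imwrite('pics/w1.png',capture('wrist')[:,:,::-1])
```

```text
0.1 [ 0.1919 -0.5148  0.2303] [[ 0.937   0.3493 -0.0008]
 [ 0.3493 -0.937   0.0019]
 [-0.0001 -0.0021 -1.    ]]
```

View pics/w1.png

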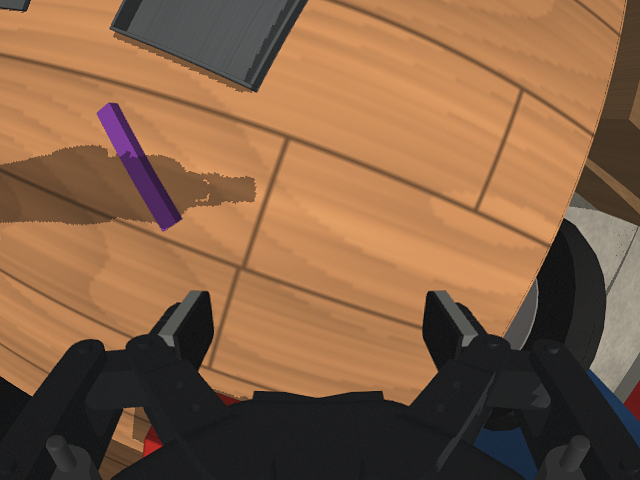

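The move was refused because every row needs all six keys, so the picture only shows the start pose: tray corner at (257,90), purple bar at (140,165). Resending with all keys.

Emit:
carry_out:
  plan:
    - {"tx": 60, "ty": -42, "tz": 0, "wx": 0, "wy": 0, "wz": 4}
    - {"tx": 115, "ty": -82, "tz": 0, "wx": 0, "wy": 0, "wz": 9}
    - {"tx": 165, "ty": -117, "tz": 0, "wx": 0, "wy": 0, "wz": 14}
    - {"tx": 215, "ty": -152, "tz": 0, "wx": 0, "wy": 0, "wz": 19.4}
    - {"tx": 265, "ty": -187, "tz": 0, "wx": 0, "wy": 0, "wz": 19.4}
    - {"tx": 315, "ty": -223, "tz": 0, "wx": 0, "wy": 0, "wz": 19.4}
    - {"tx": 365, "ty": -258, "tz": 5, "wx": 0, "wy": 0, "wz": 19.4}
    - {"tx": 415, "ty": -294, "tz": 10, "wx": 0, "wy": 0, "wz": 19.4}
    - {"tx": 460, "ty": -326, "tz": 15, "wx": 0, "wy": 0, "wz": 19.4}
    - {"tx": 485, "ty": -343, "tz": 20, "wx": 0, "wy": 0, "wz": 19.4}
    - {"tx": 490, "ty": -347, "tz": 20, "wx": 0, "wy": 0, "wz": 19.4}
    - {"tx": 490, "ty": -347, "tz": 20, "wx": 0, "wy": 0, "wz": 19.4}
    - {"tx": 490, "ty": -347, "tz": 20, "wx": 0, "wy": 0, "wz": 19.4}
  claw: 85

```text
time: 1.78
tcp_pos: [0.5295, -0.0213, 0.2114]
tool_rot: [[1.0, 0.015, -0.0], [0.015, -1.0, -0.001], [-0.0, 0.001, -1.0]]
wrist_force: [0.4, 0.1, -0.3]
grip_width: 0.994
grip_force: 0.0
```

Run:
```python
from h import *
s=ctrl.sense();print(s['time'],s['tcp_pos'],s['tool_rot']);np.savez('w1.npz',p=s['tcp_pos'],T=s['tool_rot'])
cv2.imwrite('pics/w2.png',capture('wrist')[:,:,::-1])
```

```text
1.775 [ 0.5295 -0.0213  0.2114] [[ 0.9999  0.0151 -0.0003]
 [ 0.0151 -0.9999 -0.0015]
 [-0.0004  0.0014 -1.    ]]
```

View pics/w2.png

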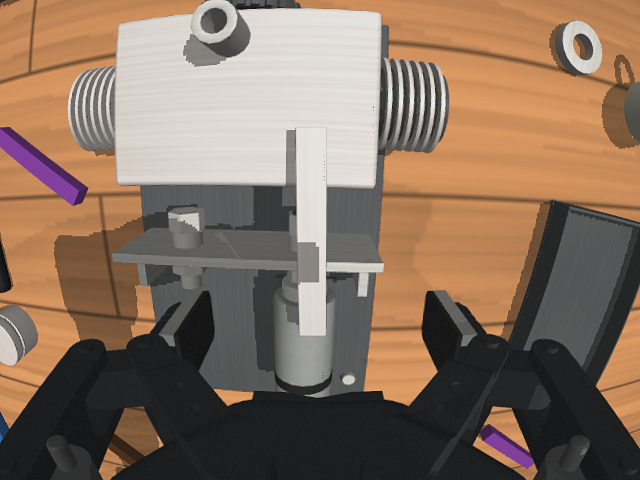

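Run:
```python
from h import *
w=np.load('w1.npz');p,T=w['p'],w['T']
for n,uv,z in[('bar far',(311.5,127),.115),('bar near',(313,335),.115),('brL',(113,254),.095),('brR',(382,263),.095),('blkL',(117,184),.095),('blkR',(376,187),.095),('tighthead tipL',(168,208),.0735),('R',(202,207),.0735)]:print(n,wray(uv,z,p,T))
```

```text
bar far [ 0.5999 -0.0163  0.115 ]
bar near [ 0.4516 -0.0191  0.115 ]
brL [0.5043 0.1459 0.095 ]
brR [ 0.5021 -0.0699  0.095 ]
blkL [0.5617 0.1343 0.095 ]
blkR [ 0.5591 -0.0621  0.095 ]
tighthead tipL [0.5378 0.1001 0.0735]
R [0.5386 0.0704 0.0735]
```

The wrist view shows the bar from (311,127) to (313,335). Both views put its centre at (0.526, -0.018) with a length of 148 mm and the gap at x 0.503–0.560, which matches the stated sizes. Descending and gripping.

Emit:
carry_out:
  plan:
    - {"tx": -1, "ty": -3.5, "tz": 40, "wx": 0, "wy": 0, "wz": 0}
    - {"tx": -1, "ty": -3.5, "tz": 80, "wx": 0, "wy": 0, "wz": 0}
    - {"tx": -1, "ty": -3.5, "tz": 110, "wx": 0, "wy": 0, "wz": 0}
    - {"tx": -1, "ty": -3.5, "tz": 124, "wx": 0, "wy": 0, "wz": 0}
    - {"tx": -1, "ty": -3.5, "tz": 124, "wx": 0, "wy": 0, "wz": 0}

```text
time: 2.45
tcp_pos: [0.5285, -0.0164, 0.087]
tool_rot: [[1.0, 0.017, -0.001], [0.017, -1.0, -0.0], [-0.001, 0.0, -1.0]]
wrist_force: [1.0, 0.2, 0.1]
grip_width: 0.998
grip_force: 0.0
```

Emit:
carry_out:
  plan:
    - {"tx": 0, "ty": 0, "tz": 0, "wx": 0, "wy": 0, "wz": 0}
    - {"tx": 0, "ty": 0, "tz": 0, "wx": 0, "wy": 0, "wz": 0}
    - {"tx": 0, "ty": 0, "tz": 0, "wx": 0, "wy": 0, "wz": 0}
    - {"tx": 0, "ty": 0, "tz": 0, "wx": 0, "wy": 0, "wz": 0}
    - {"tx": 0, "ty": 0, "tz": 0, "wx": 0, "wy": 0, "wz": 0}
    - {"tx": 0, "ty": 0, "tz": 0, "wx": 0, "wy": 0, "wz": 0}
    - {"tx": 0, "ty": 0, "tz": 0, "wx": 0, "wy": 0, "wz": 0}
    - {"tx": 0, "ty": 0, "tz": 0, "wx": 0, "wy": 0, "wz": 0}
  claw: 10

```text
time: 3.45
tcp_pos: [0.5296, -0.0158, 0.0881]
tool_rot: [[1.0, 0.018, 0.001], [0.018, -1.0, -0.0], [0.001, 0.0, -1.0]]
wrist_force: [-1.0, -0.1, 5.9]
grip_width: 0.224
grip_force: 59.7
```

Gripped (opening 19 mm, 60 N). Lifting, then carrying over the tray.

Emit:
carry_out:
  plan:
    - {"tx": 0, "ty": 0, "tz": -15, "wx": 0, "wy": 0, "wz": 0}
    - {"tx": 0, "ty": 0, "tz": -45, "wx": 0, "wy": 0, "wz": 0}
    - {"tx": 0, "ty": 0, "tz": -85, "wx": 0, "wy": 0, "wz": 0}
    - {"tx": 0, "ty": 0, "tz": -120, "wx": 0, "wy": 0, "wz": 0}
    - {"tx": -7, "ty": 20, "tz": -130, "wx": 0, "wy": 0, "wz": 1}
    - {"tx": -22, "ty": 60, "tz": -130, "wx": 0, "wy": 0, "wz": 2}
    - {"tx": -39, "ty": 105, "tz": -130, "wx": 0, "wy": 0, "wz": 4}
    - {"tx": -57, "ty": 150, "tz": -130, "wx": 0, "wy": 0, "wz": 6}
    - {"tx": -74, "ty": 195, "tz": -130, "wx": 0, "wy": 0, "wz": 8.5}
    - {"tx": -91, "ty": 240, "tz": -130, "wx": 0, "wy": 0, "wz": 8.5}
    - {"tx": -106, "ty": 280, "tz": -130, "wx": 0, "wy": 0, "wz": 8.5}
    - {"tx": -118, "ty": 312, "tz": -130, "wx": 0, "wy": 0, "wz": 8.5}
    - {"tx": -125, "ty": 328, "tz": -130, "wx": 0, "wy": 0, "wz": 8.5}
    - {"tx": -125, "ty": 328, "tz": -130, "wx": 0, "wy": 0, "wz": 8.5}

```text
time: 5.2
tcp_pos: [0.4081, -0.3468, 0.2162]
tool_rot: [[0.991, -0.133, -0.002], [-0.133, -0.991, 0.001], [-0.002, -0.001, -1.0]]
wrist_force: [0.0, 0.3, -2.6]
grip_width: 0.223
grip_force: 58.8
```

Run:
```python
from h import *
s=ctrl.sense();print(s['time'],s['tcp_pos'],s['grip_width'],s['grip_force'])
cv2.imwrite('pics/w3.png',capture('wrist')[:,:,::-1])
```

```text
5.2 [ 0.4081 -0.3468  0.2162] 0.22300944611500634 58.796194195747375
```

View pics/w3.png

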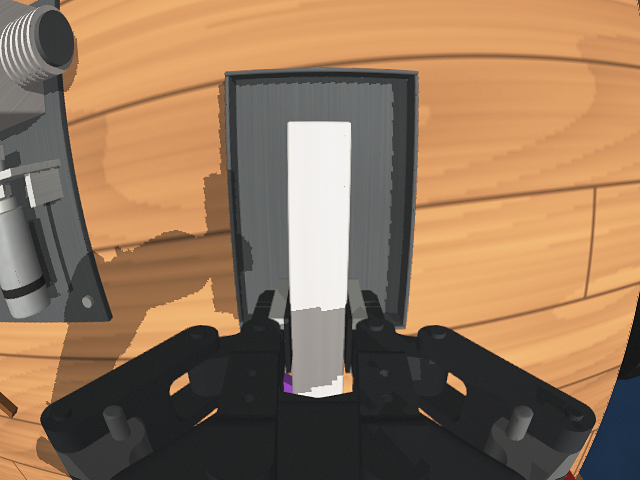

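The bar (far end at (320,122)) is held straight and level over the middle of the tray, whose walls are at columns 228 and 415. Lowering gently.

Emit:
carry_out:
  plan:
    - {"tx": 0, "ty": 0, "tz": 30, "wx": 0, "wy": 0, "wz": 0}
    - {"tx": 0, "ty": 0, "tz": 75, "wx": 0, "wy": 0, "wz": 0}
    - {"tx": 0, "ty": 0, "tz": 120, "wx": 0, "wy": 0, "wz": 0}
    - {"tx": 0, "ty": 0, "tz": 160, "wx": 0, "wy": 0, "wz": 0}
    - {"tx": 0, "ty": 0, "tz": 185, "wx": 0, "wy": 0, "wz": 0}
    - {"tx": 0, "ty": 0, "tz": 200, "wx": 0, "wy": 0, "wz": 0}
    - {"tx": 0, "ty": 0, "tz": 206, "wx": 0, "wy": 0, "wz": 0}
    - {"tx": 0, "ty": 0, "tz": 208, "wx": 0, "wy": 0, "wz": 0}
    - {"tx": 0, "ty": 0, "tz": 208, "wx": 0, "wy": 0, "wz": 0}

```text
time: 6.38
tcp_pos: [0.4108, -0.3462, 0.0102]
tool_rot: [[0.992, -0.13, 0.002], [-0.13, -0.992, -0.001], [0.002, 0.001, -1.0]]
wrist_force: [-1.5, 0.7, -2.1]
grip_width: 0.224
grip_force: 58.8
```

Emit:
carry_out:
  plan:
    - {"tx": 0, "ty": 0, "tz": 2, "wx": 0, "wy": 0, "wz": 0}
    - {"tx": 0, "ty": 0, "tz": 4, "wx": 0, "wy": 0, "wz": 0}
    - {"tx": 0, "ty": 0, "tz": 4, "wx": 0, "wy": 0, "wz": 0}

```text
time: 6.75
tcp_pos: [0.4098, -0.3458, 0.0052]
tool_rot: [[0.992, -0.13, -0.0], [-0.13, -0.992, 0.0], [-0.0, -0.0, -1.0]]
wrist_force: [0.5, -0.1, -2.6]
grip_width: 0.223
grip_force: 58.8
```

Emit:
carry_out:
  plan:
    - {"tx": 0, "ty": 0, "tz": 0, "wx": 0, "wy": 0, "wz": 0}
    - {"tx": 0, "ty": 0, "tz": 0, "wx": 0, "wy": 0, "wz": 0}
    - {"tx": 0, "ty": 0, "tz": 0, "wx": 0, "wy": 0, "wz": 0}
    - {"tx": 0, "ty": 0, "tz": 0, "wx": 0, "wy": 0, "wz": 0}
    - {"tx": 0, "ty": 0, "tz": 0, "wx": 0, "wy": 0, "wz": 0}
    - {"tx": 0, "ty": 0, "tz": 0, "wx": 0, "wy": 0, "wz": 0}
  claw: 60

```text
time: 7.5
tcp_pos: [0.41, -0.3458, 0.0053]
tool_rot: [[0.992, -0.13, -0.0], [-0.13, -0.992, -0.0], [-0.0, 0.0, -1.0]]
wrist_force: [-0.3, 0.4, 0.0]
grip_width: 0.704
grip_force: 0.0
```

Emit:
carry_out:
  plan:
    - {"tx": 0, "ty": 0, "tz": -20, "wx": 0, "wy": 0, "wz": 0}
    - {"tx": 0, "ty": 0, "tz": -60, "wx": 0, "wy": 0, "wz": 0}
    - {"tx": 0, "ty": 0, "tz": -110, "wx": 0, "wy": 0, "wz": 0}
    - {"tx": 0, "ty": 0, "tz": -160, "wx": 0, "wy": 0, "wz": 0}
    - {"tx": 0, "ty": 0, "tz": -200, "wx": 0, "wy": 0, "wz": 0}
    - {"tx": 0, "ty": 0, "tz": -210, "wx": 0, "wy": 0, "wz": 0}
    - {"tx": 0, "ty": 0, "tz": -210, "wx": 0, "wy": 0, "wz": 0}

```text
time: 8.38
tcp_pos: [0.41, -0.3458, 0.2153]
tool_rot: [[0.992, -0.13, 0.0], [-0.13, -0.992, -0.0], [0.0, 0.0, -1.0]]
wrist_force: [0.8, -0.1, -0.8]
grip_width: 0.704
grip_force: 0.0
```

Run:
```python
from h import *
s=ctrl.sense();print(s['time'],s['tcp_pos'],s['tool_rot'],s['grip_width'])
im=capture('wrist');m=(im.min(2)>190).astype(np.uint8);m[300:]=0
for c in cv2.findContours(m,0,2)[0]:
    if cv2.contourArea(c)>300:print(cv2.minAreaRect(c))
cv2.imwrite('pics/w4.png',im[:,:,::-1])
```

```text
8.375 [ 0.41   -0.3458  0.2153] [[ 0.9916 -0.1297  0.0003]
 [-0.1297 -0.9916 -0.0003]
 [ 0.0003  0.0003 -1.    ]] 0.7040530675359257
((317.9999694824219, 206.5), (21.2697811126709, 155.17514038085938), 0.4696269929409027)
```

View pics/w4.png

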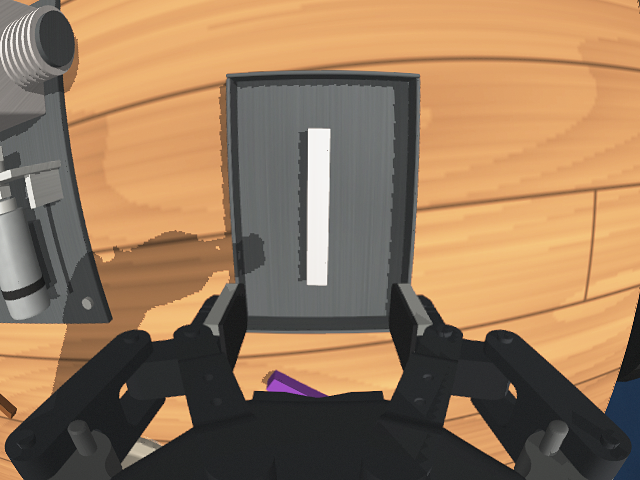

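The bar lies flat in the tray from (318,128) to (318,285), fully inside the walls. Now going above the bolt.

Emit:
carry_out:
  plan:
    - {"tx": 5, "ty": -25, "tz": 0, "wx": 0, "wy": 0, "wz": -1}
    - {"tx": 15, "ty": -75, "tz": 0, "wx": 0, "wy": 0, "wz": -3}
    - {"tx": 26, "ty": -130, "tz": 0, "wx": 0, "wy": 0, "wz": -6.2}
    - {"tx": 37, "ty": -180, "tz": 0, "wx": 0, "wy": 0, "wz": -6.2}
    - {"tx": 47, "ty": -230, "tz": 0, "wx": 0, "wy": 0, "wz": -6.2}
    - {"tx": 57, "ty": -280, "tz": 0, "wx": 0, "wy": 0, "wz": -6.2}
    - {"tx": 66, "ty": -322, "tz": 0, "wx": 0, "wy": 0, "wz": -6.2}
    - {"tx": 71, "ty": -346, "tz": 0, "wx": 0, "wy": 0, "wz": -6.2}
    - {"tx": 71, "ty": -346, "tz": 0, "wx": 0, "wy": 0, "wz": -6.2}
    - {"tx": 71, "ty": -346, "tz": 0, "wx": 0, "wy": 0, "wz": -6.2}

```text
time: 9.68
tcp_pos: [0.5243, -0.0126, 0.2144]
tool_rot: [[1.0, -0.022, -0.002], [-0.022, -1.0, -0.001], [-0.002, 0.001, -1.0]]
wrist_force: [-0.3, -0.6, -0.1]
grip_width: 0.701
grip_force: 0.0
```

Run:
```python
from h import *
s=ctrl.sense();print(s['time'],s['tcp_pos'],s['tool_rot'],s['grip_width']);np.savez('w5.npz',p=s['tcp_pos'],T=s['tool_rot'])
im=capture('wrist')[:,:,::-1];cv2.imwrite('pics/w5f.png',im)
cv2.imwrite('pics/w5.png',cv2.resize(im[150:330,100:400],None,fx=2.6,fy=2.6,interpolation=cv2.INTER_CUBIC))
```

```text
9.675 [ 0.5243 -0.0126  0.2144] [[ 0.9998 -0.022  -0.0022]
 [-0.0221 -0.9998 -0.001 ]
 [-0.0022  0.001  -1.    ]] 0.7008907919383279
```

View pics/w5.png

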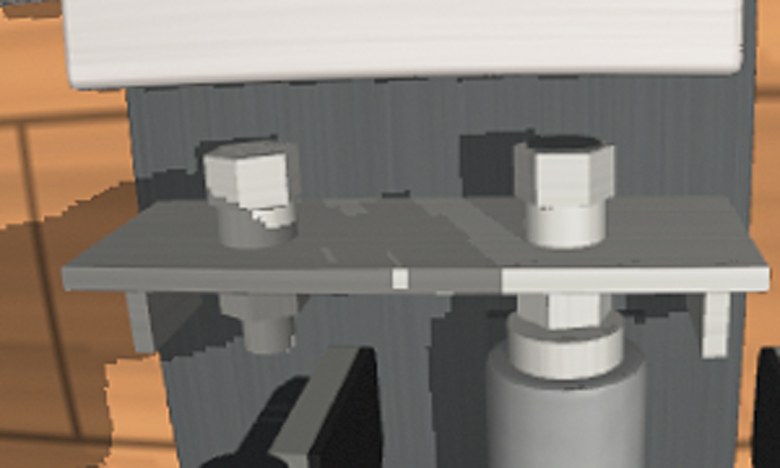

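Run:
```python
from h import *
w=np.load('w5.npz');p,T=w['p'],w['T']
f=lambda u,v:(100+(u+.5)/2.6-.5,150+(v+.5)/2.6-.5)
for n,u,v,z in[('far',564,151,.08),('near',562,206,.08),('left',515,178,.07),('right',614,178,.07),('brL',62,268,.095),('brR',768,268,.095),('blkL',68,88,.095),('blkR',742,73,.095)]:print(n,wray(f(u,v),z,p,T))
q=ctrl.sense();print(q['q'])
```

```text
far [ 0.534  -0.0122  0.08  ]
near [ 0.5173 -0.0112  0.08  ]
left [0.5238 0.003  0.07  ]
right [ 0.5231 -0.0271  0.07  ]
brL [0.505  0.1466 0.095 ]
brR [ 0.5016 -0.0706  0.095 ]
blkL [0.5615 0.1351 0.095 ]
blkR [ 0.5582 -0.0615  0.095 ]
[ 0.303   0.2972 -0.3961  1.5948  0.1194  1.2753 -1.707 ]
```

The spinning head is at crop (564,178), i.e. world (0.5256, -0.012). That lies 22 mm behind the bracket and is about 17 by 30 mm, as stated. Descending over it.

Emit:
carry_out:
  plan:
    - {"tx": 2.5, "ty": -1, "tz": 25, "wx": 0, "wy": 0, "wz": 0.2}
    - {"tx": 2.5, "ty": -1, "tz": 60, "wx": 0, "wy": 0, "wz": 0.2}
    - {"tx": 2.5, "ty": -1, "tz": 90, "wx": 0, "wy": 0, "wz": 0.2}
    - {"tx": 2.5, "ty": -1, "tz": 115, "wx": 0, "wy": 0, "wz": 0.2}
    - {"tx": 2.5, "ty": -1, "tz": 135, "wx": 0, "wy": 0, "wz": 0.2}
    - {"tx": 2.5, "ty": -1, "tz": 152, "wx": 0, "wy": 0, "wz": 0.2}
    - {"tx": 2.5, "ty": -1, "tz": 164, "wx": 0, "wy": 0, "wz": 0.2}
    - {"tx": 2.5, "ty": -1, "tz": 168, "wx": 0, "wy": 0, "wz": 0.2}
    - {"tx": 2.5, "ty": -1, "tz": 168, "wx": 0, "wy": 0, "wz": 0.2}

```text
time: 10.85
tcp_pos: [0.528, -0.011, 0.0474]
tool_rot: [[1.0, -0.025, 0.0], [-0.025, -1.0, -0.0], [0.0, 0.0, -1.0]]
wrist_force: [0.1, 0.7, 0.6]
grip_width: 0.705
grip_force: 0.0
```

Emit:
carry_out:
  plan:
    - {"tx": 0, "ty": 0, "tz": 0, "wx": 0, "wy": 0, "wz": 0}
    - {"tx": 0, "ty": 0, "tz": 0, "wx": 0, "wy": 0, "wz": 0}
    - {"tx": 0, "ty": 0, "tz": 0, "wx": 0, "wy": 0, "wz": 0}
    - {"tx": 0, "ty": 0, "tz": 0, "wx": 0, "wy": 0, "wz": 0}
    - {"tx": 0, "ty": 0, "tz": 0, "wx": 0, "wy": 0, "wz": 0}
    - {"tx": 0, "ty": 0, "tz": 0, "wx": 0, "wy": 0, "wz": 0}
    - {"tx": 0, "ty": 0, "tz": 0, "wx": 0, "wy": 0, "wz": 0}
    - {"tx": 0, "ty": 0, "tz": 0, "wx": 0, "wy": 0, "wz": 0}
  claw: 10

```text
time: 11.85
tcp_pos: [0.5285, -0.0118, 0.0479]
tool_rot: [[1.0, -0.026, 0.001], [-0.026, -1.0, -0.001], [0.001, 0.001, -1.0]]
wrist_force: [-0.3, -3.1, 5.2]
grip_width: 0.32
grip_force: 59.1
```

Opening 27.3 mm, so the pads are on two flats at 59 N. Holding about 10 s.

Emit:
carry_out:
  plan:
    - {"tx": 0, "ty": 0, "tz": 0, "wx": 0, "wy": 0, "wz": 0}
    - {"tx": 0, "ty": 0, "tz": 0, "wx": 0, "wy": 0, "wz": 0}
    - {"tx": 0, "ty": 0, "tz": 0, "wx": 0, "wy": 0, "wz": 0}
    - {"tx": 0, "ty": 0, "tz": 0, "wx": 0, "wy": 0, "wz": 0}
    - {"tx": 0, "ty": 0, "tz": 0, "wx": 0, "wy": 0, "wz": 0}
    - {"tx": 0, "ty": 0, "tz": 0, "wx": 0, "wy": 0, "wz": 0}
    - {"tx": 0, "ty": 0, "tz": 0, "wx": 0, "wy": 0, "wz": 0}
    - {"tx": 0, "ty": 0, "tz": 0, "wx": 0, "wy": 0, "wz": 0}
    - {"tx": 0, "ty": 0, "tz": 0, "wx": 0, "wy": 0, "wz": 0}
    - {"tx": 0, "ty": 0, "tz": 0, "wx": 0, "wy": 0, "wz": 0}
    - {"tx": 0, "ty": 0, "tz": 0, "wx": 0, "wy": 0, "wz": 0}
    - {"tx": 0, "ty": 0, "tz": 0, "wx": 0, "wy": 0, "wz": 0}
    - {"tx": 0, "ty": 0, "tz": 0, "wx": 0, "wy": 0, "wz": 0}
    - {"tx": 0, "ty": 0, "tz": 0, "wx": 0, "wy": 0, "wz": 0}
    - {"tx": 0, "ty": 0, "tz": 0, "wx": 0, "wy": 0, "wz": 0}
    - {"tx": 0, "ty": 0, "tz": 0, "wx": 0, "wy": 0, "wz": 0}
    - {"tx": 0, "ty": 0, "tz": 0, "wx": 0, "wy": 0, "wz": 0}
    - {"tx": 0, "ty": 0, "tz": 0, "wx": 0, "wy": 0, "wz": 0}
    - {"tx": 0, "ty": 0, "tz": 0, "wx": 0, "wy": 0, "wz": 0}
    - {"tx": 0, "ty": 0, "tz": 0, "wx": 0, "wy": 0, "wz": 0}

```text
time: 14.35
tcp_pos: [0.5285, -0.0118, 0.048]
tool_rot: [[1.0, -0.026, 0.002], [-0.026, -1.0, -0.001], [0.002, 0.001, -1.0]]
wrist_force: [0.4, -3.4, 4.8]
grip_width: 0.32
grip_force: 59.1
```

Emit:
carry_out:
  plan:
    - {"tx": 0, "ty": 0, "tz": 0, "wx": 0, "wy": 0, "wz": 0}
    - {"tx": 0, "ty": 0, "tz": 0, "wx": 0, "wy": 0, "wz": 0}
    - {"tx": 0, "ty": 0, "tz": 0, "wx": 0, "wy": 0, "wz": 0}
    - {"tx": 0, "ty": 0, "tz": 0, "wx": 0, "wy": 0, "wz": 0}
    - {"tx": 0, "ty": 0, "tz": 0, "wx": 0, "wy": 0, "wz": 0}
    - {"tx": 0, "ty": 0, "tz": 0, "wx": 0, "wy": 0, "wz": 0}
    - {"tx": 0, "ty": 0, "tz": 0, "wx": 0, "wy": 0, "wz": 0}
    - {"tx": 0, "ty": 0, "tz": 0, "wx": 0, "wy": 0, "wz": 0}
    - {"tx": 0, "ty": 0, "tz": 0, "wx": 0, "wy": 0, "wz": 0}
    - {"tx": 0, "ty": 0, "tz": 0, "wx": 0, "wy": 0, "wz": 0}
    - {"tx": 0, "ty": 0, "tz": 0, "wx": 0, "wy": 0, "wz": 0}
    - {"tx": 0, "ty": 0, "tz": 0, "wx": 0, "wy": 0, "wz": 0}
    - {"tx": 0, "ty": 0, "tz": 0, "wx": 0, "wy": 0, "wz": 0}
    - {"tx": 0, "ty": 0, "tz": 0, "wx": 0, "wy": 0, "wz": 0}
    - {"tx": 0, "ty": 0, "tz": 0, "wx": 0, "wy": 0, "wz": 0}
    - {"tx": 0, "ty": 0, "tz": 0, "wx": 0, "wy": 0, "wz": 0}
    - {"tx": 0, "ty": 0, "tz": 0, "wx": 0, "wy": 0, "wz": 0}
    - {"tx": 0, "ty": 0, "tz": 0, "wx": 0, "wy": 0, "wz": 0}
    - {"tx": 0, "ty": 0, "tz": 0, "wx": 0, "wy": 0, "wz": 0}
    - {"tx": 0, "ty": 0, "tz": 0, "wx": 0, "wy": 0, "wz": 0}

```text
time: 16.85
tcp_pos: [0.5286, -0.0118, 0.048]
tool_rot: [[1.0, -0.026, 0.002], [-0.026, -1.0, -0.001], [0.002, 0.001, -1.0]]
wrist_force: [0.9, -3.1, 5.3]
grip_width: 0.32
grip_force: 59.1
```

Emit:
carry_out:
  plan:
    - {"tx": 0, "ty": 0, "tz": 0, "wx": 0, "wy": 0, "wz": 0}
    - {"tx": 0, "ty": 0, "tz": 0, "wx": 0, "wy": 0, "wz": 0}
    - {"tx": 0, "ty": 0, "tz": 0, "wx": 0, "wy": 0, "wz": 0}
    - {"tx": 0, "ty": 0, "tz": 0, "wx": 0, "wy": 0, "wz": 0}
    - {"tx": 0, "ty": 0, "tz": 0, "wx": 0, "wy": 0, "wz": 0}
    - {"tx": 0, "ty": 0, "tz": 0, "wx": 0, "wy": 0, "wz": 0}
    - {"tx": 0, "ty": 0, "tz": 0, "wx": 0, "wy": 0, "wz": 0}
    - {"tx": 0, "ty": 0, "tz": 0, "wx": 0, "wy": 0, "wz": 0}
    - {"tx": 0, "ty": 0, "tz": 0, "wx": 0, "wy": 0, "wz": 0}
    - {"tx": 0, "ty": 0, "tz": 0, "wx": 0, "wy": 0, "wz": 0}
    - {"tx": 0, "ty": 0, "tz": 0, "wx": 0, "wy": 0, "wz": 0}
    - {"tx": 0, "ty": 0, "tz": 0, "wx": 0, "wy": 0, "wz": 0}
    - {"tx": 0, "ty": 0, "tz": 0, "wx": 0, "wy": 0, "wz": 0}
    - {"tx": 0, "ty": 0, "tz": 0, "wx": 0, "wy": 0, "wz": 0}
    - {"tx": 0, "ty": 0, "tz": 0, "wx": 0, "wy": 0, "wz": 0}
    - {"tx": 0, "ty": 0, "tz": 0, "wx": 0, "wy": 0, "wz": 0}
    - {"tx": 0, "ty": 0, "tz": 0, "wx": 0, "wy": 0, "wz": 0}
    - {"tx": 0, "ty": 0, "tz": 0, "wx": 0, "wy": 0, "wz": 0}
    - {"tx": 0, "ty": 0, "tz": 0, "wx": 0, "wy": 0, "wz": 0}
    - {"tx": 0, "ty": 0, "tz": 0, "wx": 0, "wy": 0, "wz": 0}

```text
time: 19.35
tcp_pos: [0.5285, -0.0118, 0.048]
tool_rot: [[1.0, -0.026, 0.002], [-0.026, -1.0, -0.001], [0.002, 0.001, -1.0]]
wrist_force: [0.4, -3.6, 6.0]
grip_width: 0.321
grip_force: 59.7
```

Emit:
carry_out:
  plan:
    - {"tx": 0, "ty": 0, "tz": 0, "wx": 0, "wy": 0, "wz": 0}
    - {"tx": 0, "ty": 0, "tz": 0, "wx": 0, "wy": 0, "wz": 0}
    - {"tx": 0, "ty": 0, "tz": 0, "wx": 0, "wy": 0, "wz": 0}
    - {"tx": 0, "ty": 0, "tz": 0, "wx": 0, "wy": 0, "wz": 0}
    - {"tx": 0, "ty": 0, "tz": 0, "wx": 0, "wy": 0, "wz": 0}
    - {"tx": 0, "ty": 0, "tz": 0, "wx": 0, "wy": 0, "wz": 0}
    - {"tx": 0, "ty": 0, "tz": 0, "wx": 0, "wy": 0, "wz": 0}
    - {"tx": 0, "ty": 0, "tz": 0, "wx": 0, "wy": 0, "wz": 0}
    - {"tx": 0, "ty": 0, "tz": 0, "wx": 0, "wy": 0, "wz": 0}
    - {"tx": 0, "ty": 0, "tz": 0, "wx": 0, "wy": 0, "wz": 0}
    - {"tx": 0, "ty": 0, "tz": 0, "wx": 0, "wy": 0, "wz": 0}
    - {"tx": 0, "ty": 0, "tz": 0, "wx": 0, "wy": 0, "wz": 0}

```text
time: 20.85
tcp_pos: [0.5285, -0.0119, 0.048]
tool_rot: [[1.0, -0.026, 0.002], [-0.026, -1.0, -0.001], [0.002, 0.001, -1.0]]
wrist_force: [-0.2, -3.1, 5.7]
grip_width: 0.318
grip_force: 59.7
```

```bash
python3 -c "
from bench import ctrl
print(ctrl.finish_job())"
```

```text
the job is handed in; nothing more can be done
None
```

I laid the bar flat in the tray and held the spinning bolt head on its flats at 59 N for about 9.5 s, then handed the job in at about 21 s still gripping; I got no verdict back and could not read the thread value to confirm the nut is tight.

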